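# Draw the ware board out of the drying rack with the draw hook

## Robot

A 6-joint arm with a two-finger parallel gripper is mounted at the origin on a cart in front of the work surface, level with it; the furniture and walls round the work are solid. World frame = base frame: x ahead of the robot, y to its left, z up, the work surface at z = 0. Lengths are in m, angles in rad, forces in N, time in s.
With the tool pointing down it reaches from about 0.35 to 0.85 m from the base axis. Payload 8.1 kg.
Tool frame: the origin (TCP) lies on the centre line of the jaws, within the pads' length; the fingertips stand robot.tip_extent ahead of it and the grasp point (between the pads) lies 11 mm behind it (robot.tip_extent is the distance from the TCP to the fingertips, in m); y points along the fingers, z is the direction in which the jaws open and shut, and the axes are right-handed (so a half turn about y gives the same grasp; the last joint's range is limited). The gripper opens to 93 mm and grips with 3 to 60 N. Pads are 15 mm wide; open, the fingers measure 128 mm over their backs; the gripper's body (75 mm by 188 mm) begins 65 mm behind the grasp point.
Start: joints at [-1.362, 0.13, 1.488, -0, 1.523, -0.085], TCP at [0.174, -0.574, 0.227] pointing down, gripper open.
Joint ranges: [-2.96, 2.96], [-0.89, 2.26], [0.02, 2.5], [-1.34, 4.48], [0, 2.73], [-2.66, 2.66]. Speed limits (rad/s): [2.39, 2.39, 2.79, 3.14, 3.14, 3.14].

## Interface

Orientations are given as a rotation vector (axis times angle).
In Python, from plant import monitor, optics, robot gives the robot as it stands.
- The arm moves only by the shell command python3 -m inch 'ROWS' [OPENING] [FORCE]. ROWS is JSON, a list that holds one entry, the list of rows, each a list of 6 numbers: the shift along the tool's x, y, z in mm, then the turn, a rotation vector about the tool's x, y, z in rad. A call has 1 to 8 rows; each row shifts and turns the commanded pose from where the row before left it, along the tool's axes as they then stand; what a row does not reach is not made up. A row lasts 1/8 s, in which the tool goes at most 62.5 mm and 10.7 degrees, less where a joint would pass 70% of its speed; a pose out of reach is approached as far as the arm can. A call is refused whole if a number of a shift passes 62.5 or a number of a turn 0.188, either way. A call with a gripper value outside its range is refused whole. OPENING is the finger opening in mm, from 0 to 93, set as the call begins (- or left out, the last holds). The fingers move at their own pace and stop on an object; FORCE is the grip in N (left out, the last holds). Time passes only in rows, so rows that do not move let the fingers close. It gives the time, the measured TCP pose, the force and the opening at its end, in the units of the state.
- monitor.read_state(): the state, without advancing time (a new reading comes with each control period).
- optics.read_camera(name): name is "scene" or "top" or "wrist"; returns a dict with "image" (400x640x3 uint8, blue, green, red), "fx", "fy", "cx", "cy" (pixels), "rvec" (rotation vector, rad) and "tvec" (3), from world to camera coordinates, as OpenCV has them. Camera axes: x right, y down, z forward; pixel columns grow to the right and rows downward; lengths in m; the calibration is good to about 2 mm. A picture is of the moment at which its call begins. There is no depth.
- robot.close_job(): hands the job in, once; it reports no verdict.
The state is a dict: "t": time; "q": joint angles; "dq": joint speeds; "joint_torque": joint torques, N m; "tool_pos": TCP position; "orientation": TCP orientation; "force": force on the tool from outside, world axes, zero at the start; "wrist_torque": the same for the moment, N m; "opening": finger opening in m.
Only numpy, scipy, OpenCV 4.12 (cv2) and the standard library are available. Lean on these libraries where they do the work, as an engineer would, in place of code of your own. Each camera call takes 0.05 s, during which the arm holds its last target.

## Task

Take the draw hook from the two battens, drop it into the ring on the front of the ware board in the drying rack, and drag the board straight out along its ledge until it comes up firmly against the two sprung stops, pulling gently so that the stops are pressed but not jammed and no cup falls. Then unhook, and lay the draw hook back across the two battens, leaving the board out and all else as it stands. Move the board only with the hook.

Things in the scene. Friction and masses are not known exactly. Their poses are not given: they have to be found in the camera images.
- hook: Draw hook, 215 mm long, 140 g: flat-sided wooden handle 24 mm wide, 20 mm high, then a 7 mm steel rod bent down at its end. Lies across two battens, hook down. Origin: underside of the handle at the balance point, where to grip (77 mm gap between the battens); x along the handle to the hook, z up. Handle from x = -85 to +55 mm; rod axis 10 mm above the origin; bent-down end at x = 130 mm.
- hook_tip (a point): Lowest point of the hook's bent-down end, 126.5 mm ahead of the hook's origin and 18 mm below it (28 mm below the rod's axis). The end is 7 mm thick and leans 10 degrees back under the rod, so that a ring stays on it.
- batten_front: The batten under the front of the handle, 30 x 190 x 28 mm, fixed; origin at the centre of its underside, y along its length. It lies 42 mm ahead of the hook's starting origin; its top is 28 mm above the table.
- batten_rear: The batten under the rear of the handle, 30 x 180 x 28 mm, fixed; parallel, 107 mm behind the front one.
- rack: Drying rack, fixed. Origin on the table under the middle of its slatted deck's front edge; x runs into the rack (drag the board along -x). Plywood base 12 mm thick, x = -150 (open ledge) to +200, y = +-176 mm; deck x = 0 to 197 mm, underside 112, top 122 mm over the table, two half-moulds on it. Guide strips 34 mm high at y = +-150 mm leave the board 4 mm play each side.
- ledge (a point): Middle of the ledge's front edge, on the base's top (rack x = -150 mm). Two rubber-faced stops, up to 48 mm high, stand on the ledge at y = +-112 mm, clamped anew each day: the board meets them after 90 to 145 mm of travel, not known beforehand. They yield about 2.8 N per mm and bottom hard after 8 mm. A pull of 11 to 15 N sets the board firmly; over 18 N strains the ring.
- ware_board: Ware board, 130 (x) x 280 (y) x 12 mm, with a 24 mm high rail along its front edge, 0.28 to 0.5 kg by itself, lying on the rack's base and carrying two cups. Origin at the centre of its underside (12 mm over the table), x into the rack, z up. Starts under the deck; sliding it takes about 2 to 6 N.
- eye (a point): Centre of the steel ring (screw eye) on the board's front, 85 mm from the board's origin on its -x side, 24 mm above the underside. The ring lies level: inside 20 mm wide, wire 5 mm thick, 21 mm free below it, so a hook goes in from above. At the start it is 20 to 35 mm in under the deck, where fingers have no room.
- cup_left: Unfired cast cup with a slight waist, 66 mm wide, 76 mm high, standing on the board left of its middle; origin at the centre of its foot, z up.
- cup_right: The same, right of the board's middle.
- slip_bowl: Yellow bowl with dried slip on its rim, 188 mm wide, 125 mm high, on the table left of the work; leave it alone. Origin at the centre of its foot.
- small_mould: Small closed plaster mould with a black band round it, 92 x 110 x 68 mm, on the table at the right of the rack; leave it alone. Origin at the centre of its underside.

How it is judged:
By the outcome, as a careful person would: the job done as asked, in the order asked, and still so for the second after the job is handed in, with the robot touching nothing.
It also fails if it takes over 72 s, if anything falls off the work surface, if the arm or the gripper's body presses on something with over 40 N, if the wrist force passes 120 N, or if a joint passes its speed limit or range.

## Working session

There is one attempt and no reset: what is moved stays moved. The work goes in short steps, Python scripts to look and compute and a shell command to move; the robot and the scene stay as the last step left them, time stands still between calls to the robot, and variables do not carry over. Pictures are saved under pics/ and viewed, and the job is handed in when it is done.

```bash
ls -la; mkdir -p pics; cat > h.py <<'E'
import numpy as np, cv2
from scipy.spatial.transform import Rotation as R
from plant import monitor, optics, robot
def snap(name,fn):
    c=optics.read_camera(name); cv2.imwrite('pics/'+fn,c['image']); 
    import pickle; d=dict(c); pickle.dump(d,open('pics/'+fn+'.pkl','wb')); return c
def load(fn):
    import pickle; return pickle.load(open('pics/'+fn+'.pkl','rb'))
def ray(c,u,v):
    Rm=R.from_rotvec(np.ravel(c['rvec'])).as_matrix(); t=np.ravel(c['tvec'])
    o=-Rm.T@t; d=Rm.T@np.array([(u-c['cx'])/c['fx'],(v-c['cy'])/c['fy'],1]); return o,d/np.linalg.norm(d)
def atz(c,u,v,z):
    o,d=ray(c,u,v); return o+d*(z-o[2])/d[2]
def proj(c,p):
    Rm=R.from_rotvec(np.ravel(c['rvec'])).as_matrix(); q=Rm@np.array(p)+np.ravel(c['tvec'])
    return np.array([c['fx']*q[0]/q[2]+c['cx'],c['fy']*q[1]/q[2]+c['cy']])
def tri(*obs):
    A=np.zeros((3,3));b=np.zeros(3)
    for c,u,v in obs:
        o,d=ray(c,u,v);P=np.eye(3)-np.outer(d,d);A+=P;b+=P@o
    p=np.linalg.solve(A,b); 
    return p,[np.round(proj(c,p)-[u,v],1) for c,u,v in obs]
def st():
    s=monitor.read_state(); return s
E
python3 - <<'E'
from h import *
np.set_printoptions(precision=4,suppress=True)
for n in ['scene','top','wrist']:
    c=snap(n,n+'0.png'); o,d=ray(c,320,200); print(n,c['fx'],c['cx'],c['cy'],o,d)
s=st(); print(s); print(robot.tip_extent)
print(R.from_rotvec(s['orientation']).as_matrix())
E
```

```text
total 12
drwxr-xr-x  3 agent agent 4096 Dec  6 22:38 .
drwxr-xr-x 23 root  root  4096 Dec  6 22:38 ..
drwxr-xr-x  2 agent agent 4096 Dec  6 22:38 pics
scene 435.42938033861617 315.96908474316695 203.75842232203075 [-0.1625  0.6063  0.999 ] [ 0.551  -0.4537 -0.7004]
top 364.2589092872269 320.35319122793305 196.8299261646073 [0.4611 0.0079 1.1776] [ 0.0995 -0.0254 -0.9947]
wrist 282.9748384936233 315.577089805143 205.50964536239226 [ 0.2381 -0.5536  0.3836] [-0.2115 -0.0807 -0.974 ]
{'t': 0.15, 'q': array([-1.3624,  0.131 ,  1.489 , -0.    ,  1.523 , -0.0854]), 'dq': array([ 0.0003, -0.0028, -0.005 ,  0.0004,  0.002 , -0.0009]), 'joint_torque': array([  0.0005, -56.0476, -49.2336,   0.0768,   0.0305,  -0.0001]), 'tool_pos': array([ 0.1737, -0.5739,  0.2258]), 'orientation': array([-0.3054,  2.0651, -2.0621]), 'force': array([ 1.0278,  0.2574, -0.053 ]), 'wrist_torque': array([0.0148, 0.0069, 0.0132]), 'opening': 0.09316432377923552}
0.008
[[-0.9572 -0.0003  0.2895]
 [-0.2895  0.0014 -0.9572]
 [-0.0001 -1.     -0.0014]]
```

View pics/scene0.png

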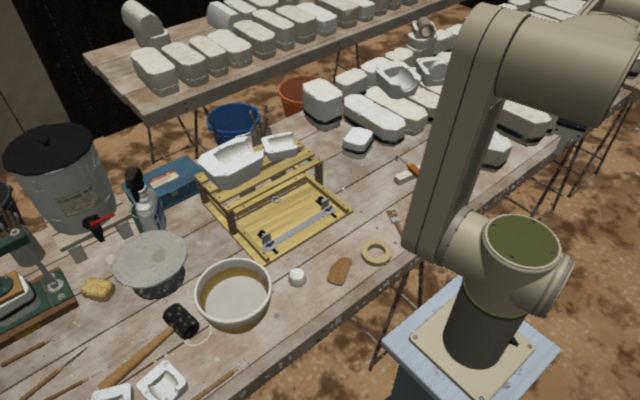

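View pics/top0.png

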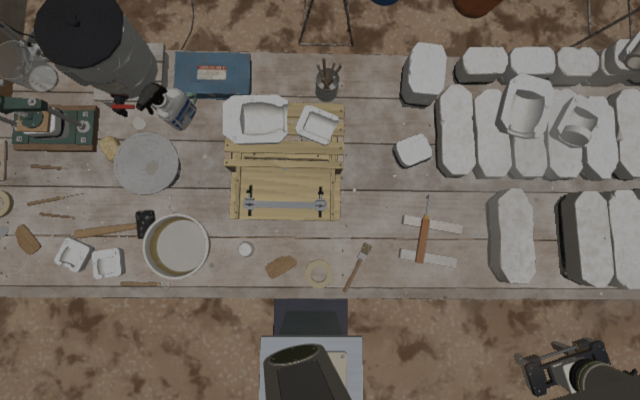

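View pics/wrist0.png

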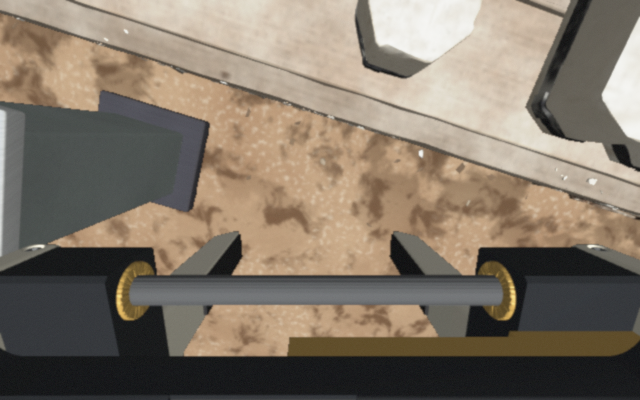

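The top view shows the hook across its battens at (424,238), with the rod end near (428,200). The rack's ledge runs from (230,219) to (340,219), and the stops are at (251,200) and (322,200). The scene view is blocked there by the arm.

```bash
python3 - <<'E'
from h import *
np.set_printoptions(precision=4,suppress=True)
c=load('top0.png')
im=c['image']
a=cv2.resize(im[180:280,385:475],None,fx=6,fy=6,interpolation=cv2.INTER_CUBIC)
cv2.imwrite('pics/top_hook.png',a)
a=cv2.resize(im[90:225,215:355],None,fx=4.4,fy=4.4,interpolation=cv2.INTER_CUBIC)
cv2.imwrite('pics/top_rack.png',a)
c2=load('scene0.png')
a=cv2.resize(c2['image'][120:270,190:370],None,fx=4,fy=4,interpolation=cv2.INTER_CUBIC)
cv2.imwrite('pics/scene_rack.png',a)
for u,v,z in [(424,238,.04),(428,200,.04),(230,219,.012),(340,219,.012),(251,200,.04),(322,200,.04)]: print(atz(c,u,v,z))
E
```

```text
[ 0.4594 -0.3479  0.04  ]
[ 0.579  -0.3632  0.04  ]
[0.5136 0.2635 0.012 ]
[ 0.5173 -0.0866  0.012 ]
[0.5723 0.1943 0.04  ]
[ 0.575  -0.0275  0.04  ]
```

View pics/top_hook.png

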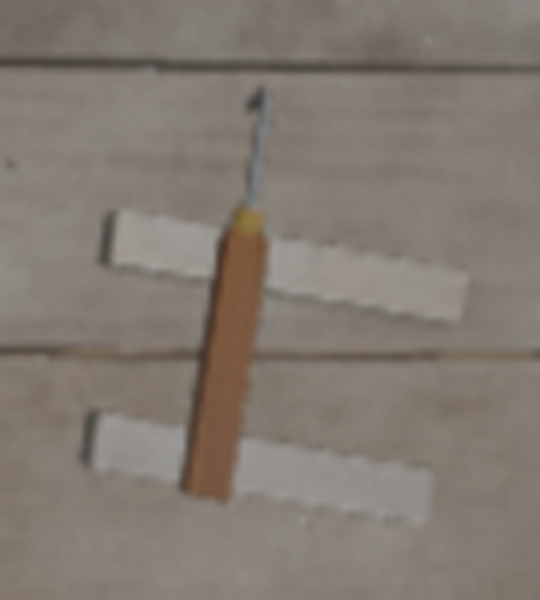

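View pics/top_rack.png

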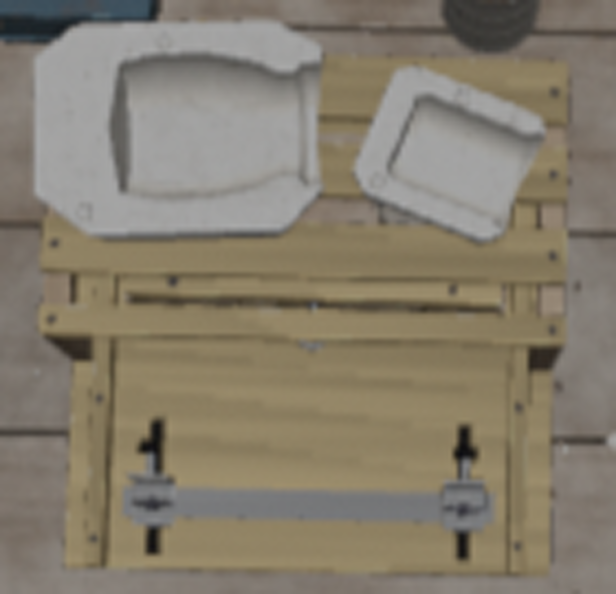

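View pics/scene_rack.png

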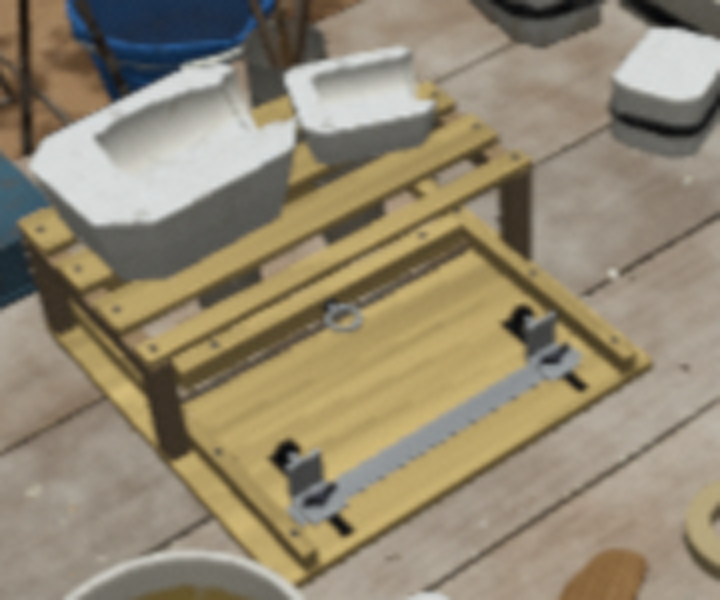

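```bash
python3 - <<'E'
from h import *
np.set_printoptions(precision=4,suppress=True)
t=load('top0.png');s=load('scene0.png')
T=lambda U,V:(t,215+U/4.4,90+V/4.4); S=lambda U,V:(s,190+U/4,120+V/4)
for n,a,b in [('ledgeL',(66,567),(301,583)),('ledgeR',(550,574),(650,362)),('deckscrL',(50,320),(153,348)),('deckscrR',(553,329),(517,160)),
 ('gLf',(93,538),(297,533)),('gRf',(518,546),(622,343)),('gLr',(99,398),(220,452)),('gRr',(519,408),(534,270)),('railL',(172,282),(213,343)),('railR',(452,290),(423,234)),
 ('stopL top',(152,480),(305,455)),('stopR top',(464,487),(540,317)),('barL',(175,502),(345,490)),('barR',(440,505),(530,375)),('ringfront',(312,347),(345,331))]:
    p,e=tri(T(*a),S(*b)); print(n,p,e)
print('ring',atz(*S(342,318),.036), atz(*T(312,347),.036))
E
```

```text
ledgeL [0.5107 0.2588 0.0175] [array([1.1, 1. ]), array([-1.6, -0.2])]
ledgeR [ 0.514  -0.0859  0.0065] [array([-0.4, -0.3]), array([0.5, 0. ])]
deckscrL [0.6728 0.2557 0.1233] [array([-0., -0.]), array([0.1, 0. ])]
deckscrR [ 0.6727 -0.0797  0.1171] [array([0., 0.]), array([-0.1, -0. ])]
gLf [0.5333 0.2396 0.0352] [array([0.2, 0.1]), array([-0.2, -0. ])]
gRf [ 0.53   -0.0639  0.0302] [array([0.6, 0.6]), array([-0.8, -0. ])]
gLr [0.634  0.2391 0.0335] [array([0.2, 0.1]), array([-0.2, -0. ])]
gRr [ 0.6305 -0.0618  0.0382] [array([0., 0.]), array([-0., -0.])]
railL [0.7167 0.1878 0.0503] [array([-0.2, -0.2]), array([0.2, 0. ])]
railR [ 0.7136 -0.0127  0.0492] [array([0., 0.]), array([-0.1, -0. ])]
stopL top [0.5753 0.1986 0.051 ] [array([-0.5, -0.4]), array([0.7, 0.1])]
stopR top [ 0.5726 -0.0212  0.0536] [array([-0.4, -0.4]), array([0.5, 0. ])]
barL [0.5597 0.1837 0.0156] [array([0.7, 0.6]), array([-1. , -0.1])]
barR [ 0.5641 -0.0045  0.0065] [array([-0.5, -0.5]), array([0.7, 0. ])]
ringfront [0.6764 0.0905 0.0309] [array([-0.7, -0.7]), array([1. , 0.1])]
ring [0.688  0.0886 0.036 ] [0.6733 0.0878 0.036 ]
```

```bash
cat >> h.py <<'E'
np.set_printoptions(precision=4,suppress=True)
def plan(target,yaw=None,s=None):
    """tool-axis shift mm to reach target at current orientation, then turn (rotvec in tool axes) to -x tool at yaw, pointing down"""
    s=s or st(); Rm=R.from_rotvec(s['orientation']).as_matrix()
    print('shift mm',Rm.T@(np.array(target)-s['tool_pos'])*1000)
    if yaw is not None:
        Rt=np.column_stack([[-np.cos(yaw),-np.sin(yaw),0],[0,0,-1],[np.sin(yaw),-np.cos(yaw),0]])
        print('turn',R.from_matrix(Rm.T@Rt).as_rotvec(),'yaw now deg',np.degrees(np.arctan2(-Rm[1,0],-Rm[0,0])))
E
python3 - <<'E'
from h import *
t=load('top0.png')
H=lambda U,V,z:atz(t,385+U/6,180+V/6,z)
a=H(207,497,.048);b=H(252,214,.048);e=H(263,92,.041)
print(a,b,e,np.linalg.norm(b-a)); d=(b-a)[:2];y=np.arctan2(d[1],d[0]);print('yaw',y,np.degrees(y))
o=a+(b-a)/140*85*1.0;print(o)
plan([o[0]-.02,o[1],.2],y)
E
```

```text
[ 0.3832 -0.3297  0.048 ] [ 0.5289 -0.3563  0.048 ] [ 0.5938 -0.3659  0.041 ] 0.1481623823725698
yaw -0.18050797455226616 -10.342345110299718
[ 0.4716 -0.3459  0.048 ]
shift mm [-332.0919   26.068  -137.7054]
turn [0.0014 0.4743 0.0002] yaw now deg 16.83033889105178
```

```bash
python3 -m inch '[[[-20,0,-8,0,0,0],[-45,2,-19,0,0,0],[-55,4,-23,0,0,0],[-55,4,-23,0,0,0],[-55,5,-23,0,0,0],[-50,5,-20,0,0,0],[-35,4,-14,0,0,0],[-17,2,-8,0,0,0]]]' 93
python3 -m inch '[[[0,0,0,0,0.1,0],[0,0,0,0,0.15,0],[0,0,0,0,0.15,0],[0,0,0,0,0.074,0],[0,0,0,0,0,0],[0,0,0,0,0,0]]]'
python3 - <<'E'
from h import *
print(st()); c=snap('wrist','w1.png'); print(ray(c,320,200)); c=snap('scene','s1.png')
E
```

```text
t: 1.15
tool_pos: [0.4531, -0.3435, 0.2003]
orientation: [-0.308, 2.063, -2.061]
force: [0.2, -0.6, -0.3]
opening: 0.0928
t: 1.9
tool_pos: [0.4514, -0.3461, 0.2007]
orientation: [-0.191, -2.128, 2.128]
force: [-0.5, -0.5, -0.9]
opening: 0.0932
{'t': 1.9, 'q': array([-0.7442,  0.0597,  1.6109, -0.0001,  1.471 ,  1.0053]), 'dq': array([ 0.0013,  0.002 , -0.0011,  0.0011, -0.0024,  0.0055]), 'joint_torque': array([ -0.0102, -51.9294, -48.7926,   0.0502,  -0.0538,   0.0424]), 'tool_pos': array([ 0.4514, -0.3461,  0.2007]), 'orientation': array([-0.1906, -2.1278,  2.1278]), 'force': array([-0.4869, -0.4766, -0.8928]), 'wrist_torque': array([ 0.0341, -0.0294,  0.0037]), 'opening': 0.09321495308291378}
(array([ 0.5175, -0.3571,  0.3586]), array([-0.2247,  0.0225, -0.9742]))
```

View pics/w1.png

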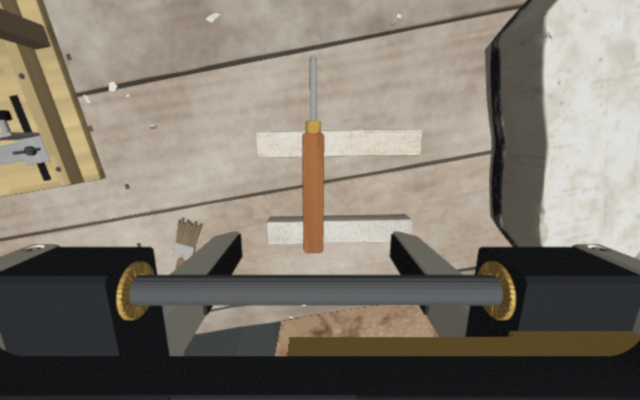

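View pics/s1.png

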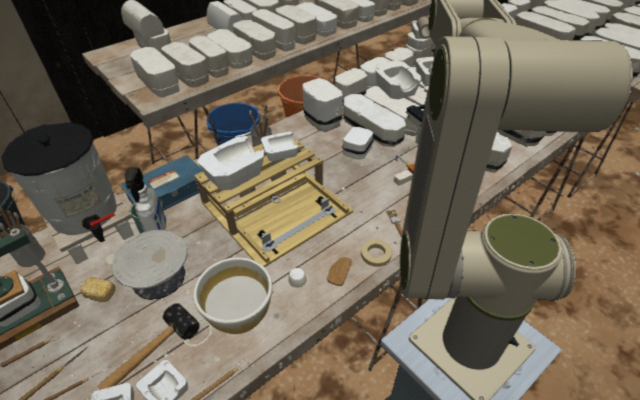

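The wrist view shows the handle along u≈314, running from (313,250) to the ferrule at (314,121), with the rod tip at (312,57). The battens are at v≈144 and v≈229.

```bash
python3 - <<'E'
from h import *
c=load('w1.png')
cv2.imwrite('pics/w1z.png',cv2.resize(c['image'][45:260,240:435],None,fx=2.75,fy=2.75,interpolation=cv2.INTER_CUBIC))
E
```

```text
(no output)
```

View pics/w1z.png

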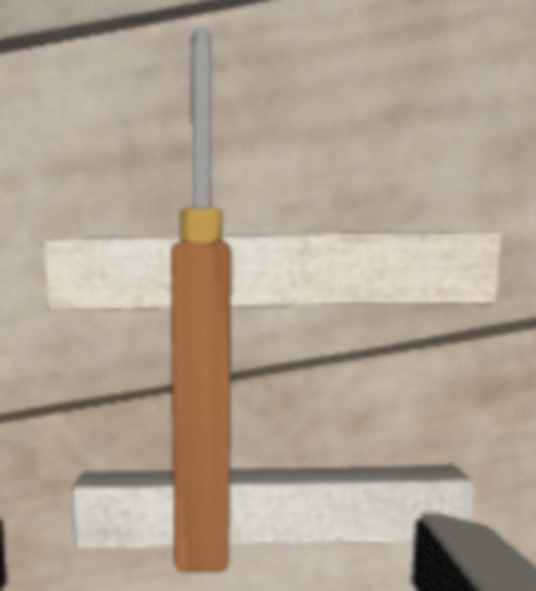

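```bash
python3 - <<'E'
from h import *
w=load('w1.png');t=load('top0.png')
W=lambda U,V:(w,240+U/2.75,45+V/2.75); T=lambda U,V:(t,385+U/6,180+V/6)
for n,a,b in [('rear',(201,572),(207,497)),('ferr',(202,208),(252,212)),('bfLfar',(47,240),(118,210)),('bfRfar',(500,234),(468,272)),('bfRnear',(495,301),(460,322)),('brLnear',(78,547),(93,468))]:
    print(n,*tri(W(*a),T(*b)))
for n,a,z in [('rear',(201,572),.048),('ferr',(202,208),.045),('handle front',(202,241),.048),('tip',(201,30),.04),('bfLn',(50,308),.028),('bfLf',(47,240),.028),('bfRn',(495,301),.028),('bfRf',(500,234),.028),('brLn',(78,547),.028),('brLf',(80,486),.028),('brRf',(470,478),.028),('brRn',(472,540),.028)]: print(n,atz(*W(*a),z))
E
```

```text
rear [ 0.383  -0.3305  0.0454] [array([-0., -0.]), array([0., 0.])]
ferr [ 0.531  -0.3581  0.0425] [array([0.2, 0.7]), array([-0. , -0.2])]
bfLfar [ 0.5316 -0.2923  0.0238] [array([-0. , -0.1]), array([0., 0.])]
bfRfar [ 0.5006 -0.4756  0.0319] [array([0.3, 0.1]), array([-0.1, -0.1])]
bfRnear [ 0.4741 -0.4716  0.03  ] [array([0., 0.]), array([-0., -0.])]
brLnear [ 0.3965 -0.2761  0.0263] [array([0.2, 0.2]), array([-0.1, -0.1])]
rear [ 0.3841 -0.3307  0.048 ]
ferr [ 0.5317 -0.358   0.045 ]
handle front [ 0.5195 -0.3558  0.048 ]
tip [ 0.5945 -0.3691  0.04  ]
bfLn [ 0.5041 -0.2881  0.028 ]
bfLf [ 0.5313 -0.2931  0.028 ]
bfRn [ 0.4739 -0.4723  0.028 ]
bfRf [ 0.5006 -0.4767  0.028 ]
brLn [ 0.3974 -0.2764  0.028 ]
brLf [ 0.4255 -0.2835  0.028 ]
brRf [ 0.3984 -0.4545  0.028 ]
brRn [ 0.3689 -0.4526  0.028 ]
```

```bash
python3 - <<'E'
from h import *
plan([.467,-.346,.033],np.radians(-10.4))
E
```

```text
shift mm [-15.2803 167.6499  -2.8901]
turn [-0.0001  0.0022  0.    ] yaw now deg -10.271534957371165
```

```bash
python3 -m inch '[[[-8,15,-2,0,0.002,0],[-7,40,-1,0,0,0],[0,50,0,0,0,0],[0,35,0,0,0,0],[0,18,0,0,0,0],[0,9.6,0,0,0,0],[0,0,0,0,0,0]]]' 93
python3 -m inch '[[[0,0,0,0,0,0],[0,0,0,0,0,0],[0,0,0,0,0,0],[0,0,0,0,0,0],[0,0,0,0,0,0],[0,0,0,0,0,0]]]' 15 45
python3 - <<'E'
from h import *
print(st()['tool_pos'],st()['opening'],st()['force']); c=snap('wrist','w2.png')
plan([.467,-.346,.033],np.radians(-10.4))
E
```

```text
t: 2.88
tool_pos: [0.4672, -0.346, 0.0333]
orientation: [-0.195, -2.126, 2.126]
force: [0.1, -0.6, -0.2]
opening: 0.0928
t: 3.62
tool_pos: [0.4668, -0.3458, 0.033]
orientation: [-0.194, -2.126, 2.126]
force: [0.1, 0.8, 0.1]
opening: 0.0377
[ 0.4668 -0.3458  0.033 ] 0.037682542509020985 [0.147  0.7949 0.1366]
shift mm [-0.1759  0.0057  0.2104]
turn [ 0.0001 -0.0007  0.    ] yaw now deg -10.439993148825911
```

View pics/w2.png

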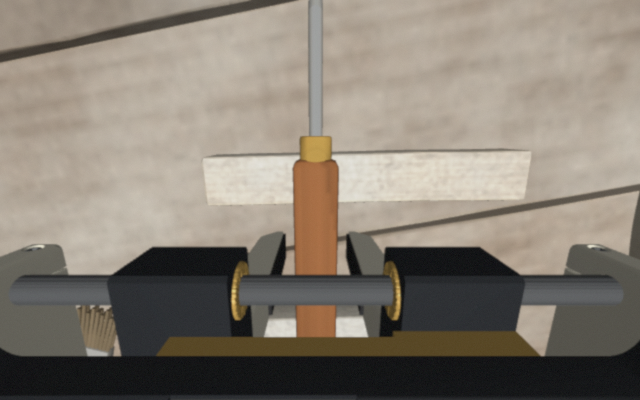

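The handle is centred between the fingers, which are at u≈265 and 365. They're still closing.

```bash
python3 -m inch '[[[0,0,0,0,0,0],[0,0,0,0,0,0],[0,0,0,0,0,0],[0,0,0,0,0,0]]]' 15 45
python3 -m inch '[[[0,-4,0,0,0,0],[0,-12,0,0,0,0],[0,-24,0,0,0,0],[0,-24,0,0,0,0],[0,-12,0,0,0,0],[0,-4,0,0,0,0],[0,0,0,0,0,0],[0,0,0,0,0,0]]]'
python3 - <<'E'
from h import *
print(st()['tool_pos'],st()['opening'],st()['force']); c=snap('wrist','w3.png');snap('scene','s3.png')
E
```

```text
t: 4.18
tool_pos: [0.4669, -0.3458, 0.033]
orientation: [-0.194, -2.126, 2.126]
force: [-0.7, -0.2, -1.0]
opening: 0.0238
t: 5.18
tool_pos: [0.4663, -0.3453, 0.1119]
orientation: [-0.193, -2.126, 2.124]
force: [-0.2, 0.1, -1.7]
opening: 0.0239
[ 0.4663 -0.3453  0.1119] 0.023874497428312925 [-0.2113  0.0537 -1.6762]
```

View pics/w3.png

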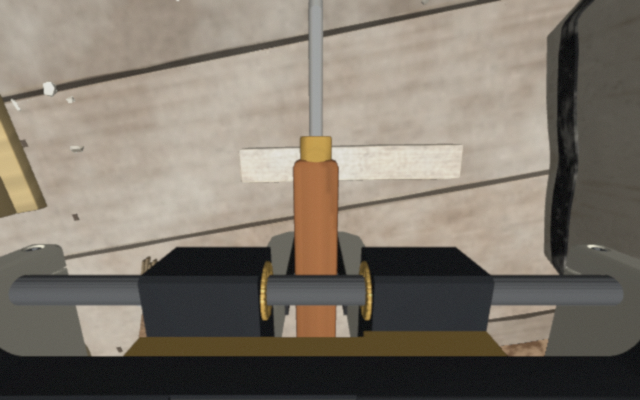

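```bash
python3 - <<'E'
from h import *
w=load('w3.png');p=st()['tool_pos'];Rm=R.from_rotvec(st()['orientation']).as_matrix()
for v,h in [(159,.015),(136,.012),(20,.005)]:
    q=atz(w,316,v,p[2]+h); print(Rm.T@(q-p)*1000)
# w2 batten check: front batten top edges
w=load('w2.png')
for v in (154,203): 
    q=atz(w,316,v,.028); print('batten',Rm.T@(q-[.4668,-.3458,.033])*1000)
plan([.467,-.346,.2],0)
plan([.45,.089,.20],0)
E
```

```text
[-54.9701 -15.0756  -0.4737]
[-66.1021 -12.091   -0.4729]
[-119.8153   -5.1653   -0.4948]
batten [-56.2464   4.9226  -0.3941]
batten [-27.6322   4.9621  -0.3696]
shift mm [ -0.5582 -87.9646   0.4368]
turn [ 0.001  -0.1821  0.0013] yaw now deg -10.436224284172608
shift mm [  94.9568  -87.4625 -424.2874]
turn [ 0.001  -0.1821  0.0013] yaw now deg -10.436224284172608
```

```bash
python3 -m inch '[[[0,-20,0,0,-0.09,0],[0,-30,0,0,-0.092,0],[5,-18,-30,0,0,0],[8,-24,-50,0,0,0],[8,-24,-55,0,0,0],[8,-24,-55,0,0,0],[8,-20,-55,0,0,0],[5,-14,-55,0,0,0]]]'
python3 -m inch '[[[4,-14,-45,0,0,0],[0,0,-20,0,0,0.1],[0,0,-10,0,0,0.15],[0,0,0,0,0,0.1],[0,0,0,0,0,0],[0,0,0,0,0,0],[0,0,0,0,0,0]]]'
python3 - <<'E'
from h import *
print(st()['tool_pos'],st()['opening'],st()['force']); c=snap('wrist','w4.png')
E
```

```text
t: 6.28
tool_pos: [0.4245, -0.0443, 0.2879]
orientation: [0.002, 2.221, -2.221]
force: [0.8, 0.2, -2.1]
opening: 0.0234
t: 7.15
tool_pos: [0.4213, 0.029, 0.301]
orientation: [0.358, 2.032, -2.033]
force: [-0.6, 0.0, -1.0]
opening: 0.0235
[0.4213 0.029  0.301 ] 0.023458174065225768 [-0.5538  0.0344 -0.972 ]
```

View pics/w4.png

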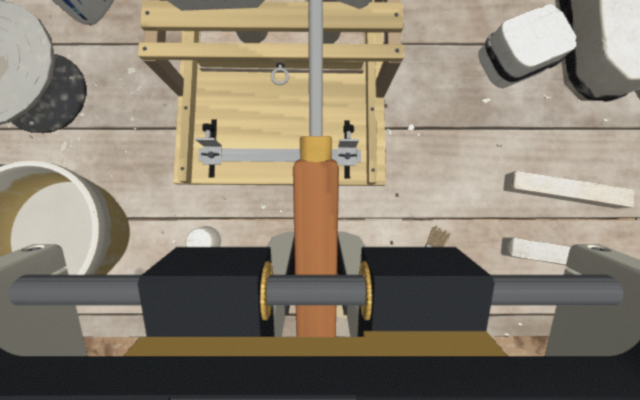

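The ring is at about (280,76), clear of the deck edge at v≈60. The ledge front edge runs from (176,184) to (384,185).

```bash
python3 - <<'E'
from h import *
c=load('w4.png')
cv2.imwrite('pics/w4z.png',cv2.resize(c['image'][35:190,165:400],None,fx=3.4,fy=3.4,interpolation=cv2.INTER_CUBIC))
cv2.imwrite('pics/w4r.png',cv2.resize(c['image'][58:98,250:310],None,fx=10,fy=10,interpolation=cv2.INTER_CUBIC))
E
```

```text
(no output)
```

View pics/w4z.png

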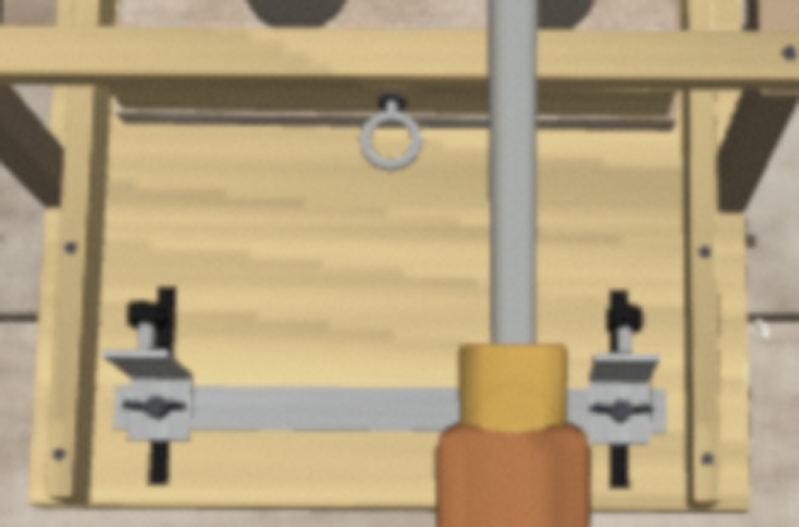

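View pics/w4r.png

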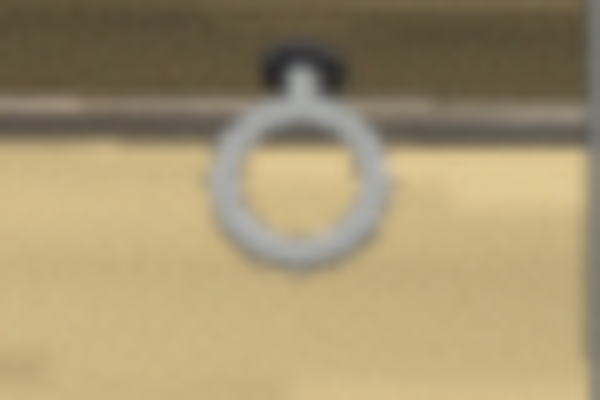

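```bash
python3 - <<'E'
from h import *
w=load('w4.png');s=load('scene0.png');t=load('top0.png')
print(tri((w,279.6,75.9),(s,275.4,199.3)))
print('ring', atz(w,279.6,75.9,.036))
W=lambda U,V,z:atz(w,165+U/3.4,35+V/3.4,z)
for n,a,z in [('ledgeL',(32,503),.012),('ledgeR',(748,510),.012),('gLf',(59,454),.046),('gRf',(708,459),.046),('gLr',(70,247),.046),('gRr',(705,251),.046),('stopbufL rear',(140,300),.04),('bufR',(628,303),.04),('railL base',(120,120),.012),('railRbase',(672,127),.012),('deckfL',(100,84),.112),('deckfR',(690,88),.112)]: print(n,W(*a,z))
S=lambda U,V:(s,190+U/4,120+V/4)
for a in [(286,443),(520,311)]: print('buf scene',atz(*S(*a),.04))
for a in [(147,437),(465,445)]: print('buf top', atz(t,215+a[0]/4.4,90+a[1]/4.4,.04))
E
```

```text
(array([0.6879, 0.088 , 0.0357]), [array([-0.3, -0.7]), array([0.3, 0.2])])
ring [0.6865 0.0875 0.036 ]
ledgeL [0.5146 0.2615 0.012 ]
ledgeR [ 0.5112 -0.0854  0.012 ]
gLf [0.5308 0.2334 0.046 ]
gRf [ 0.5286 -0.0594  0.046 ]
gLr [0.628  0.2329 0.046 ]
gRr [ 0.6263 -0.06    0.046 ]
stopbufL rear [0.6051 0.2021 0.04  ]
bufR [ 0.6039 -0.0249  0.04  ]
railL base [0.7106 0.227  0.012 ]
railRbase [ 0.7071 -0.0518  0.012 ]
deckfL [0.6648 0.1927 0.112 ]
deckfR [ 0.6634 -0.0415  0.112 ]
buf scene [0.6041 0.1992 0.04  ]
buf scene [ 0.5997 -0.0214  0.04  ]
buf top [0.6058 0.2034 0.04  ]
buf top [ 0.603  -0.0231  0.04  ]
```

```bash
python3 -m inch '[[[0,0,-10,0,0,-0.1],[0,0,-15,0,0.007,-0.15],[0,0,-15,0,0,-0.1],[-20,20,-12,0,0,0],[-30,35,-7.5,0,0,0],[-20,30,0,0,0,0],[-9,15,0,0,0,0],[0,0,0,0,0,0]]]'
python3 - <<'E'
from h import *
print(st()['tool_pos'],st()['force'])
plan([.5,.0885,.073],-.007)
E
```

```text
t: 8.2
tool_pos: [0.4997, 0.088, 0.1997]
orientation: [-0.004, -2.217, 2.215]
force: [-1.0, -0.6, -1.5]
opening: 0.0236
[0.4997 0.088  0.1997] [-1.001  -0.5815 -1.4777]
shift mm [ -0.7571 126.6647  -0.3442]
turn [ 0.0009 -0.0005  0.0036] yaw now deg -0.42896098838302105
```

```bash
python3 -m inch '[[[-0.7,20,-0.3,0,0,0.0035],[0,35,0,0,0,0],[0,35,0,0,0,0],[0,24,0,0,0,0],[0,12,0,0,0,0],[0,0,0,0,0,0]]]'
python3 -m inch '[[[-10,0,0,0,0,0],[-16,0,0,0,0,0],[-16,0,0,0,0,0],[-12,0,0,0,0,0],[-6,0,0,0,0,0],[0,0,0,0,0,0],[0,0,0,0,0,0]]]'
python3 - <<'E'
from h import *
print(st()['tool_pos'],st()['force'])
plan([.56,.0885,.073],-.007)
c=snap('wrist','w5.png');c=snap('scene','s5.png')
p=st()['tool_pos'];Rm=R.from_rotvec(st()['orientation']).as_matrix()
tip=p+Rm@np.array([-.1265,.023,0]);print('tip',tip,proj(c,tip),proj(c,[.6875,.088,.036]))
u,v=proj(c,[.6875,.088,.036]).astype(int)
cv2.imwrite('pics/s5z.png',cv2.resize(c['image'][v-45:v+35,u-60:u+60],None,fx=6,fy=6,interpolation=cv2.INTER_CUBIC))
E
```

```text
t: 8.95
tool_pos: [0.5013, 0.0887, 0.0756]
orientation: [-0.012, -2.221, 2.218]
force: [0.1, 0.1, -1.3]
opening: 0.0235
t: 9.82
tool_pos: [0.5608, 0.0883, 0.0752]
orientation: [-0.011, -2.221, 2.218]
force: [-1.3, 0.8, -1.9]
opening: 0.0237
[0.5608 0.0883 0.0752] [-1.2933  0.8297 -1.9127]
shift mm [ 0.8422  2.1618 -0.1808]
turn [ 0.0012 -0.     -0.0029] yaw now deg -0.40163578865529453
tip [0.6874 0.0875 0.0526] [275.4573 195.6432] [275.7298 199.4951]
```

View pics/s5z.png

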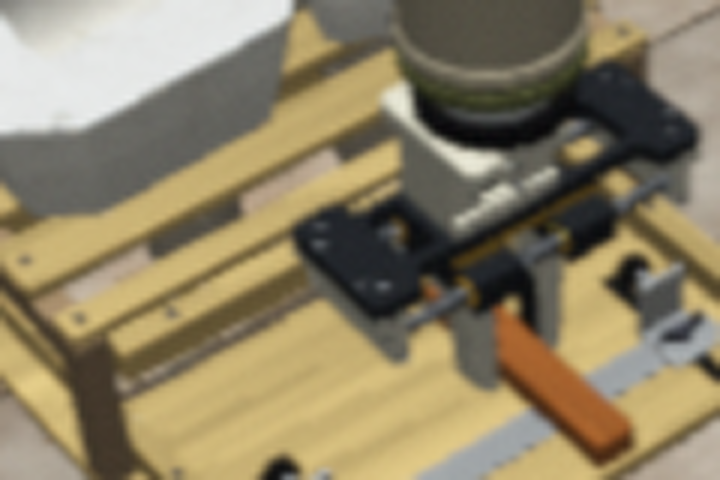

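View pics/w5.png

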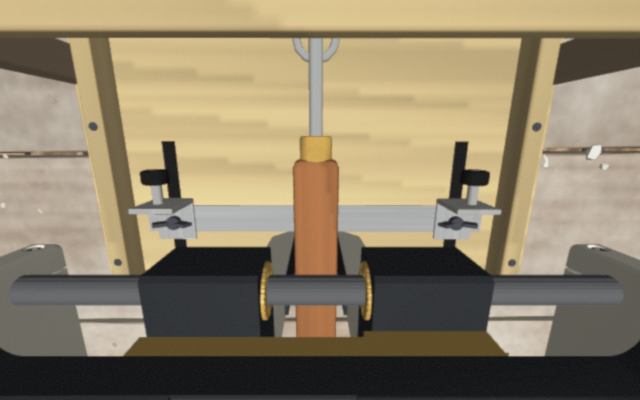

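The ring's front half shows in the wrist view at u≈293–340, with its bottom at v≈63. It's centred on the rod at u≈316. The scene view of the ring is hidden by the gripper.

```bash
python3 - <<'E'
from h import *
c=load('w5.png');
cv2.imwrite('pics/w5z.png',cv2.resize(c['image'][25:85,270:360],None,fx=8,fy=8,interpolation=cv2.INTER_CUBIC))
for x in (.6865,.6875,.6885):
  print(x,proj(c,[x-.015,.088,.036]),proj(c,[x-.0125,.088,.036]),proj(c,[x-.01,.088,.036]))
E
```

```text
0.6865 [315.8609  64.281 ] [315.8365  59.9984] [315.8118  55.687 ]
0.6875 [315.8512  62.5714] [315.8266  58.2773] [315.8019  53.9543]
0.6885 [315.8414  60.8572] [315.8168  56.5516] [315.792  52.217]
```

View pics/w5z.png

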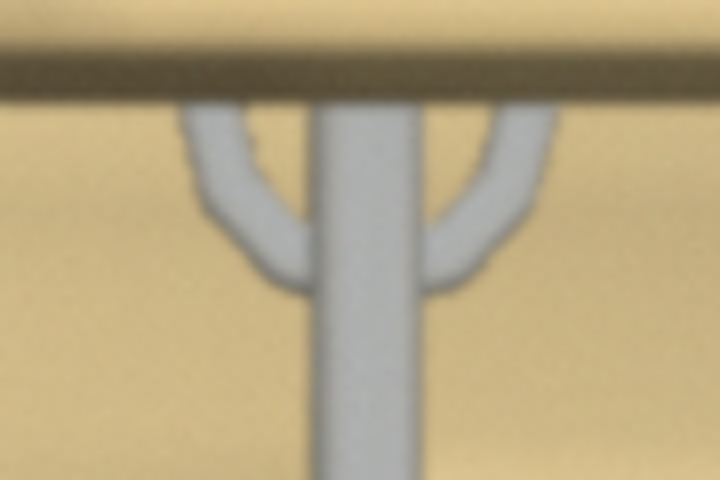

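```bash
python3 -m inch '[[[0.8,4,0,0,0,-0.003],[0,6,0,0,0,0],[0,6,0,0,0,0],[0,4,0,0,0,0],[0,0,0,0,0,0]]]'
python3 -m inch '[[[0,4,0,0,0,0],[0,4,0,0,0,0],[0,3,0,0,0,0],[0,0,0,0,0,0]]]'
python3 - <<'E'
from h import *
print(st()['tool_pos'],st()['force'],st()['wrist_torque'])
E
```

```text
t: 10.55
tool_pos: [0.5601, 0.0883, 0.0547]
orientation: [-0.007, -2.219, 2.216]
force: [-0.3, -0.3, -0.9]
opening: 0.0242
t: 11.05
tool_pos: [0.5602, 0.0883, 0.0439]
orientation: [-0.008, -2.219, 2.216]
force: [-0.5, -0.4, -1.6]
opening: 0.0239
[0.5602 0.0883 0.0439] [-0.5462 -0.3555 -1.5506] [-0.0351  0.1276 -0.0065]
```

```bash
python3 -m inch '[[[1,0,0,0,0,0],[2,0,0,0,0,0],[2,0,0,0,0,0],[2,0,0,0,0,0],[2,0,0,0,0,0],[2,0,0,0,0,0],[2,0,0,0,0,0],[2,0,0,0,0,0]]]'
python3 - <<'E'
from h import *
print(st()['tool_pos'],st()['force'],st()['wrist_torque'])
c=snap('wrist','w6.png')
E
```

```text
t: 12.05
tool_pos: [0.5456, 0.0884, 0.0444]
orientation: [-0.009, -2.22, 2.217]
force: [2.4, -0.2, -2.1]
opening: 0.0236
[0.5456 0.0884 0.0444] [ 2.4285 -0.1681 -2.1049] [-0.0044 -0.3243 -0.0003]
```

View pics/w6.png

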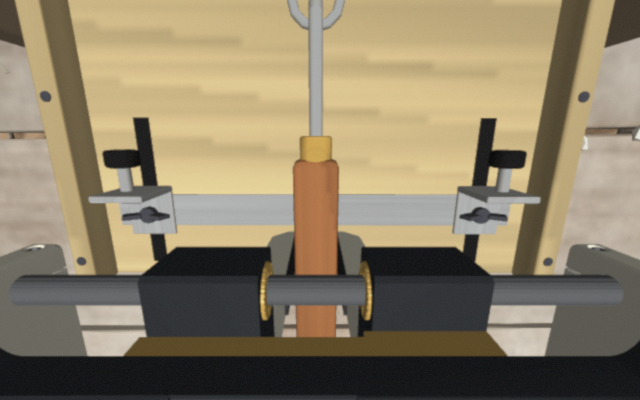

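Pull force is about 3 N, and the ring is at (316,10) just around the rod end, so it is hooked and following.

```bash
python3 - <<'E'
from h import *
c=load('w6.png')
for v in (28,29,30): print(atz(c,316,v,.036)+[.015,0,0])
E
python3 -m inch '[[[2,0,0,0,0,0],[2.5,0,0,0,0,0],[2.5,0,0,0,0,0],[2.5,0,0,0,0,0],[2.5,0,0,0,0,0],[2.5,0,0,0,0,0],[2.5,0,0,0,0,0],[2.5,0,0,0,0,0]]]'
python3 -m inch '[[[2.5,0,0,0,0,0],[2.5,0,0,0,0,0],[2.5,0,0,0,0,0],[2.5,0,0,0,0,0],[2.5,0,0,0,0,0],[2.5,0,0,0,0,0],[2.5,0,0,0,0,0],[2.5,0,0,0,0,0]]]'
python3 -m inch '[[[2.5,0,0,0,0,0],[2.5,0,0,0,0,0],[2.5,0,0,0,0,0],[2.5,0,0,0,0,0],[2.5,0,0,0,0,0],[2,0,0,0,0,0]]]'
```

```text
[0.6818 0.088  0.036 ]
[0.6813 0.088  0.036 ]
[0.6808 0.088  0.036 ]
t: 13.1
tool_pos: [0.5259, 0.0886, 0.0443]
orientation: [-0.008, -2.22, 2.217]
force: [1.7, -0.6, -2.7]
opening: 0.0236
t: 14.1
tool_pos: [0.5059, 0.0887, 0.0443]
orientation: [-0.008, -2.22, 2.217]
force: [2.8, 0.5, -1.5]
opening: 0.024
t: 14.85
tool_pos: [0.4914, 0.0888, 0.0443]
orientation: [-0.008, -2.22, 2.217]
force: [2.5, -0.6, -1.2]
opening: 0.0238
```

```bash
python3 -m inch '[[[2.5,0,0,0,0,0],[2.5,0,0,0,0,0],[2.5,0,0,0,0,0],[2.5,0,0,0,0,0],[2.5,0,0,0,0,0],[2.5,0,0,0,0,0],[2.5,0,0,0,0,0],[2,0,0,0,0,0]]]'
python3 - <<'E'
from h import *
s=st();print(s['tool_pos'],s['force'],s['wrist_torque'])
c=snap('wrist','w7.png');c=snap('scene','s7.png')
cv2.imwrite('pics/s7z.png',cv2.resize(c['image'][110:270,190:370],None,fx=4,fy=3.7,interpolation=cv2.INTER_CUBIC))
E
```

```text
t: 15.85
tool_pos: [0.4718, 0.089, 0.0442]
orientation: [-0.008, -2.22, 2.217]
force: [3.1, -0.6, -2.1]
opening: 0.0234
[0.4718 0.089  0.0442] [ 3.0849 -0.6321 -2.1491] [ 0.0353 -0.4547  0.0565]
```

View pics/w7.png

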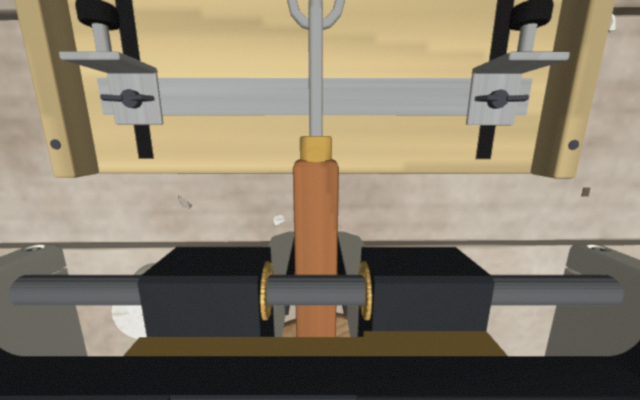

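View pics/s7z.png

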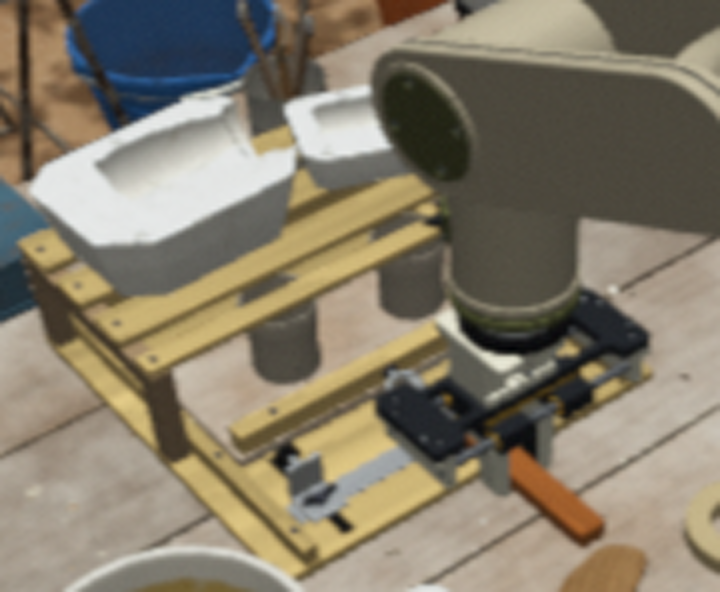

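The board is roughly 20 mm short of the stops, both cups are upright, and the hook is in the ring at (316,10).

```bash
python3 -m inch '[[[1.5,0,0,0,0,0],[1.5,0,0,0,0,0],[1.5,0,0,0,0,0],[1.5,0,0,0,0,0],[1.5,0,0,0,0,0],[1.5,0,0,0,0,0],[1.5,0,0,0,0,0],[1.5,0,0,0,0,0]]]'
python3 -m inch '[[[1,0,0,0,0,0],[1,0,0,0,0,0],[1,0,0,0,0,0],[1,0,0,0,0,0]]]'
python3 -m inch '[[[0.7,0,0,0,0,0],[0.7,0,0,0,0,0],[0.7,0,0,0,0,0]]]'
```

```text
t: 16.95
tool_pos: [0.4599, 0.089, 0.0442]
orientation: [-0.008, -2.22, 2.217]
force: [2.6, -0.2, -1.4]
opening: 0.0237
t: 17.45
tool_pos: [0.4559, 0.0891, 0.0442]
orientation: [-0.008, -2.219, 2.217]
force: [2.3, 0.6, -2.2]
opening: 0.0237
t: 17.82
tool_pos: [0.4539, 0.0891, 0.0443]
orientation: [-0.008, -2.22, 2.217]
force: [2.9, -1.0, -1.2]
opening: 0.0232
```

```bash
python3 -m inch '[[[0.7,0,0,0,0,0],[0.7,0,0,0,0,0],[0.7,0,0,0,0,0]]]'
python3 -m inch '[[[0.6,0,0,0,0,0],[0.6,0,0,0,0,0]]]'
```

```text
t: 18.2
tool_pos: [0.4518, 0.0891, 0.0442]
orientation: [-0.008, -2.219, 2.217]
force: [2.9, -0.2, -1.9]
opening: 0.0237
t: 18.45
tool_pos: [0.4506, 0.0891, 0.0442]
orientation: [-0.008, -2.219, 2.217]
force: [2.7, 0.5, -1.4]
opening: 0.0241
```

```bash
python3 -m inch '[[[0.6,0,0,0,0,0],[0.6,0,0,0,0,0]]]'
```

```text
t: 18.7
tool_pos: [0.4495, 0.0891, 0.0443]
orientation: [-0.009, -2.22, 2.217]
force: [3.5, -0.2, -1.6]
opening: 0.0233
```

```bash
python3 -m inch '[[[0.6,0,0,0,0,0],[0.6,0,0,0,0,0]]]'
```

```text
t: 18.95
tool_pos: [0.4485, 0.0891, 0.0444]
orientation: [-0.009, -2.22, 2.217]
force: [4.4, 0.4, -2.5]
opening: 0.0237
```

```bash
python3 -m inch '[[[0.5,0,0,0,0,0],[0.5,0,0,0,0,0]]]'
```

```text
t: 19.2
tool_pos: [0.4478, 0.0891, 0.0445]
orientation: [-0.01, -2.22, 2.217]
force: [7.4, -0.5, -3.7]
opening: 0.0236
```

```bash
python3 -m inch '[[[0.4,0,0,0,0,0],[0.4,0,0,0,0,0],[0,0,0,0,0,0]]]'
```

```text
t: 19.58
tool_pos: [0.4473, 0.0891, 0.0446]
orientation: [-0.011, -2.22, 2.218]
force: [6.3, 0.2, -2.7]
opening: 0.0238
```

```bash
python3 -m inch '[[[0.5,0,0,0,0,0],[0.5,0,0,0,0,0],[0,0,0,0,0,0]]]'
```

```text
t: 19.95
tool_pos: [0.4466, 0.0891, 0.0447]
orientation: [-0.012, -2.221, 2.218]
force: [8.0, -0.7, -3.5]
opening: 0.0237
```

```bash
python3 -m inch '[[[0.5,0,0,0,0,0],[0,0,0,0,0,0]]]'
```

```text
t: 20.2
tool_pos: [0.4463, 0.0891, 0.0448]
orientation: [-0.012, -2.221, 2.218]
force: [9.2, 0.3, -4.8]
opening: 0.0234
```

```bash
python3 -m inch '[[[0.5,0,0,0,0,0],[0,0,0,0,0,0]]]'
```

```text
t: 20.45
tool_pos: [0.446, 0.0891, 0.0449]
orientation: [-0.013, -2.221, 2.218]
force: [10.4, -0.5, -4.5]
opening: 0.0237
```

```bash
python3 -m inch '[[[0.5,0,0,0,0,0],[0,0,0,0,0,0]]]'
```

```text
t: 20.7
tool_pos: [0.4457, 0.0891, 0.045]
orientation: [-0.013, -2.222, 2.219]
force: [11.1, -0.9, -5.3]
opening: 0.0235
```

```bash
python3 -m inch '[[[0.3,0,0,0,0,0],[0,0,0,0,0,0]]]'; python3 -m inch '[[[0,0,0,0,0,0]]]'
```

```text
t: 20.95
tool_pos: [0.4456, 0.0891, 0.045]
orientation: [-0.013, -2.222, 2.219]
force: [11.9, 0.0, -6.7]
opening: 0.0235
t: 21.08
tool_pos: [0.4455, 0.0891, 0.045]
orientation: [-0.013, -2.222, 2.219]
force: [11.2, -0.1, -4.7]
opening: 0.0234
```

```bash
python3 -m inch '[[[0.5,0,0,0,0,0],[0,0,0,0,0,0]]]'; python3 -m inch '[[[0,0,0,0,0,0]]]';python3 - <<'E'
from h import *
s=st();print(s['tool_pos'],s['force'],s['wrist_torque'])
c=snap('wrist','w8.png');print(st()['force']);c=snap('scene','s8.png');print(st()['force']);
cv2.imwrite('pics/s8z.png',cv2.resize(c['image'][110:270,190:370],None,fx=4,fy=3.7,interpolation=cv2.INTER_CUBIC))
E
```

```text
t: 21.32
tool_pos: [0.4452, 0.0891, 0.0451]
orientation: [-0.014, -2.222, 2.219]
force: [13.1, -0.4, -5.7]
opening: 0.0237
t: 21.45
tool_pos: [0.4452, 0.0891, 0.0451]
orientation: [-0.014, -2.222, 2.219]
force: [11.7, 0.3, -5.5]
opening: 0.0236
[0.4452 0.0891 0.0451] [11.6832  0.3036 -5.5031] [ 0.0119 -1.6751 -0.0268]
[12.6063 -0.1737 -5.723 ]
[12.78    0.0872 -5.6165]
```

View pics/w8.png

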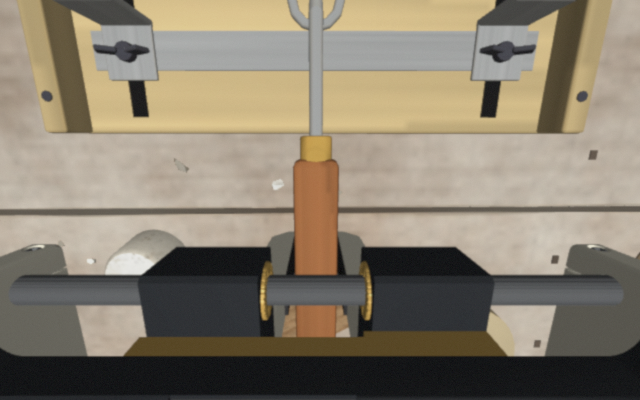

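View pics/s8z.png

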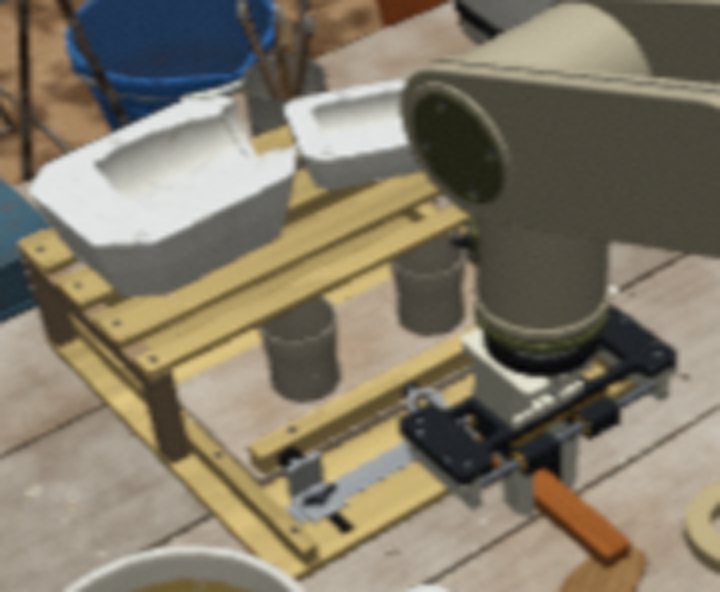

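Pull is steady at about 12.5–13 N. The board's front is against the stop (left stop visible at (300,470) in the crop), and both cups are upright. Next I relax and unhook.

```bash
python3 -m inch '[[[-0.7,0,0,0,0,0],[-0.7,0,0,0,0,0],[-0.7,0,0,0,0,0],[-0.7,0,0,0,0,0],[-0.7,0,0,0,0,0],[0,0,0,0,0,0]]]'; python3 -m inch '[[[-0.7,0,0,0,0,0],[-0.7,0,0,0,0,0],[-0.7,0,0,0,0,0],[-0.7,0,0,0,0,0],[0,0,0,0,0,0]]]'; python3 - <<'E'
from h import *
s=st();print(s['tool_pos'],s['force'],s['wrist_torque'])
c=snap('wrist','w9.png');print(st()['force'])
cv2.imwrite('pics/w9z.png',cv2.resize(c['image'][0:150,220:420],None,fx=4,fy=4,interpolation=cv2.INTER_CUBIC))
E
```

```text
t: 22.3
tool_pos: [0.447, 0.0891, 0.0444]
orientation: [-0.009, -2.22, 2.217]
force: [5.1, 0.4, -2.0]
opening: 0.0241
t: 22.92
tool_pos: [0.4488, 0.0891, 0.0439]
orientation: [-0.007, -2.219, 2.216]
force: [0.4, 0.0, -1.6]
opening: 0.024
[0.4488 0.0891 0.0439] [ 0.3836  0.016  -1.598 ] [ 0.0537  0.0641 -0.0197]
[ 0.4451  0.1752 -1.2536]
```

View pics/w9z.png

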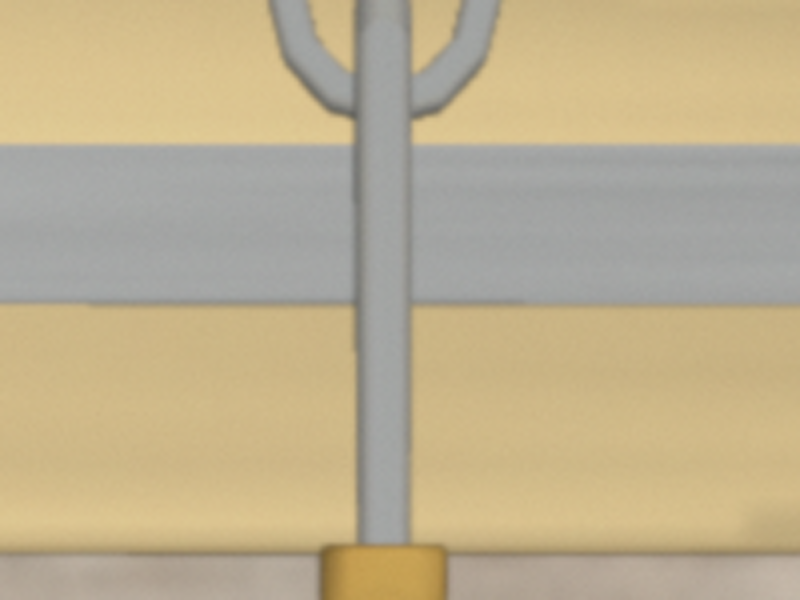

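```bash
python3 -m inch '[[[-1,0,0,0,0,0],[-1,0,0,0,0,0],[-1,0,0,0,0,0],[-1,0,0,0,0,0],[-1,0,0,0,0,0],[-0.5,0,0,0,0,0],[0,0,0,0,0,0]]]'; python3 - <<'E'
from h import *
s=st();print(s['tool_pos'],s['force'],s['wrist_torque'])
c=snap('wrist','w10.png')
a=load('w9.png'); print('ring before',atz(a,316,29.5,.036)+[.015,0,0])
for v in (34,36,38,40,42): print(v,atz(c,316,v,.036)+[.015,0,0])
cv2.imwrite('pics/w10z.png',cv2.resize(c['image'][0:100,250:380],None,fx=6,fy=6,interpolation=cv2.INTER_CUBIC))
E
```

```text
t: 23.85
tool_pos: [0.455, 0.089, 0.0442]
orientation: [-0.008, -2.219, 2.217]
force: [0.1, 0.3, -2.1]
opening: 0.0239
[0.455  0.089  0.0442] [ 0.0617  0.2579 -2.1437] [ 0.0287  0.0423 -0.0235]
ring before [0.584  0.0887 0.036 ]
34 [0.5882 0.0887 0.036 ]
36 [0.5872 0.0887 0.036 ]
38 [0.5863 0.0887 0.036 ]
40 [0.5854 0.0887 0.036 ]
42 [0.5844 0.0887 0.036 ]
```

View pics/w10z.png

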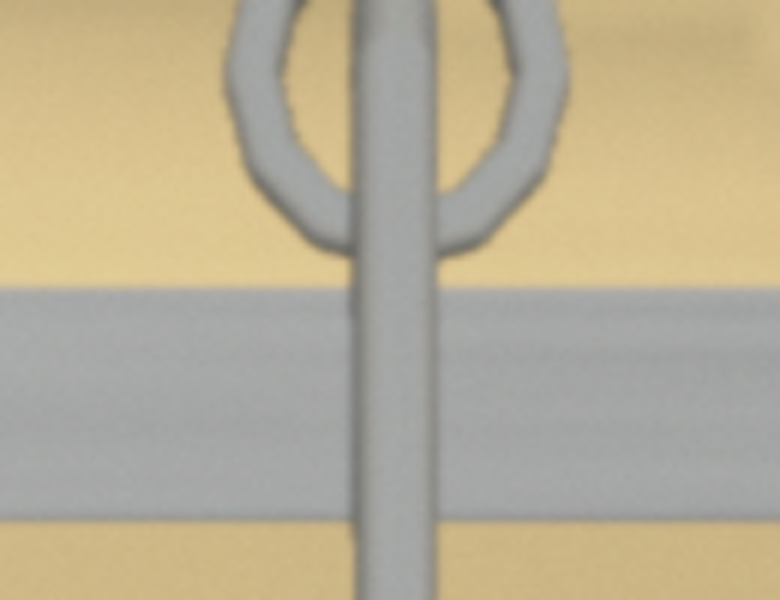

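The ring has not moved (x≈0.584, bottom at v≈43) and the hook end is centred in it, so I lift.

```bash
python3 -m inch '[[[-0.8,-2,0,0,0,0],[0,-5,0,0,0,0],[0,-6,0,0,0,0],[0,-6,0,0,0,0],[0,-6,0,0,0,0],[0,-5,0,0,0,0],[0,0,0,0,0,0]]]'; python3 - <<'E'
from h import *
s=st();print(s['tool_pos'],s['force'],s['wrist_torque'])
c=snap('wrist','w11.png')
cv2.imwrite('pics/w11z.png',cv2.resize(c['image'][0:100,250:380],None,fx=6,fy=6,interpolation=cv2.INTER_CUBIC))
E
```

```text
t: 24.78
tool_pos: [0.4561, 0.0891, 0.0748]
orientation: [-0.01, -2.22, 2.217]
force: [0.1, 0.6, -1.8]
opening: 0.0235
[0.4561 0.0891 0.0748] [ 0.1431  0.643  -1.8194] [-0.0402  0.0755 -0.0156]
```

View pics/w11z.png

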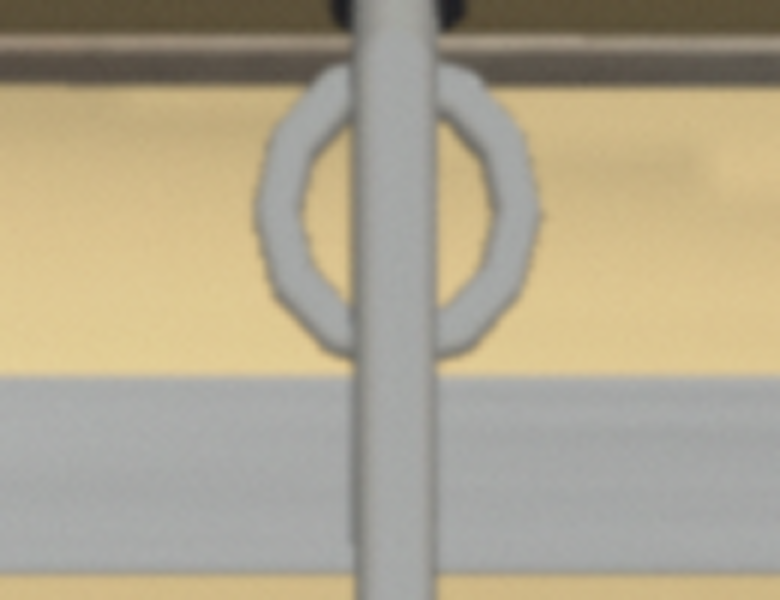

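```bash
python3 -m inch '[[[0,-10,0,0,0,0],[0,-30,0,0,0,0],[0,-40,0,0,0,0],[0,-30,5,0,0,0],[0,-15,25,0,0,0],[0,0,50,0,0,0],[-3,0,60,0,0,0],[-3,0,60,0,0,0]]]'; python3 -m inch '[[[-3,0,60,0,0,0],[-2,0,60,0,0,0],[0,0,55,0,0,0],[0,0,35,0,0,0],[0,0,20,0,0.05,0],[0,0,5,0,0.08,0],[0,0,0,0,0.044,0],[0,0,0,0,0,0]]]'; python3 - <<'E'
from h import *
s=st();print(s['tool_pos'],s['force'],s['wrist_torque'])
plan([.467,-.346,.11],np.radians(-10.4))
E
```

```text
t: 25.82
tool_pos: [0.4602, -0.1128, 0.1998]
orientation: [-0.009, -2.22, 2.218]
force: [0.8, 1.0, -0.8]
opening: 0.0237
t: 26.82
tool_pos: [0.4635, -0.3456, 0.1989]
orientation: [-0.194, -2.128, 2.125]
force: [-0.8, 1.3, -1.1]
opening: 0.0236
[ 0.4635 -0.3456  0.1989] [-0.7586  1.3047 -1.1026] [0.0266 0.0437 0.0028]
shift mm [-3.4994 88.8518 -0.077 ]
turn [ 0.0016 -0.0002 -0.0002] yaw now deg -10.412015658491482
```

```bash
python3 -m inch '[[[-3.5,15,0,0,0,0],[0,35,0,0,0,0],[0,45,0,0,0,0],[0,35,0,0,0,0],[0,18,0,0,0,0],[0,5,0,0,0,0],[0,0,0,0,0,0]]]'; python3 - <<'E'
from h import *
s=st();print(s['tool_pos'],s['force'],s['wrist_torque'])
plan([.467,-.346,.034],np.radians(-10.4))
c=snap('wrist','w12.png')
E
```

```text
t: 27.7
tool_pos: [0.4674, -0.347, 0.0466]
orientation: [-0.194, -2.128, 2.127]
force: [0.3, -0.1, -0.2]
opening: 0.0238
[ 0.4674 -0.347   0.0466] [ 0.291  -0.0655 -0.2182] [0.005  0.0044 0.0162]
shift mm [ 0.6237 12.5688 -0.9056]
turn [ 0.0007  0.0006 -0.0013] yaw now deg -10.364826917089914
```

View pics/w12.png

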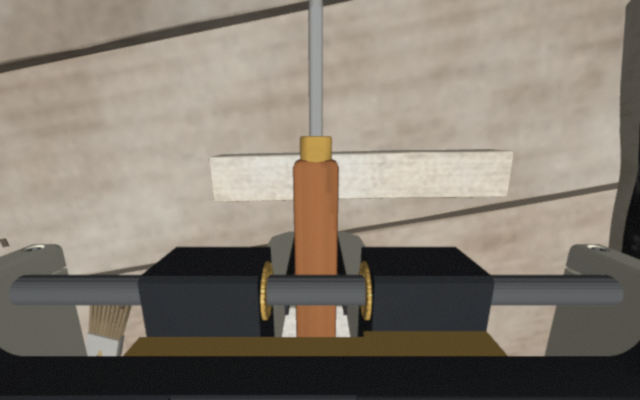

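The handle is over the battens, with the front batten at v≈175 and the ferrule at v≈148 as before. I lower it slowly.

```bash
python3 -m inch '[[[0.6,4,-0.9,0,0,0],[0,4,0,0,0,0],[0,2.5,0,0,0,0],[0,1,0,0,0,0],[0,1,0,0,0,0],[0,0,0,0,0,0]]]'
```

```text
t: 28.5
tool_pos: [0.4664, -0.3456, 0.0332]
orientation: [-0.193, -2.128, 2.125]
force: [0.2, 0.5, -1.6]
opening: 0.0238
```

```bash
python3 -m inch '[[[0,0.5,0,0,0,0],[0,0.5,0,0,0,0],[0,0,0,0,0,0]]]'
```

```text
t: 28.88
tool_pos: [0.4666, -0.3457, 0.033]
orientation: [-0.194, -2.128, 2.126]
force: [-2.8, 2.1, 4.8]
opening: 0.0236
```

```bash
python3 -m inch '[[[0,-0.4,0,0,0,0],[0,0,0,0,0,0]]]'; python3 -m inch '[[[0,0,0,0,0,0],[0,0,0,0,0,0],[0,0,0,0,0,0],[0,0,0,0,0,0],[0,0,0,0,0,0],[0,0,0,0,0,0],[0,0,0,0,0,0],[0,0,0,0,0,0]]]' 80 10; python3 - <<'E'
from h import *
s=st();print(s['tool_pos'],s['force'],s['wrist_torque'])
c=snap('wrist','w13.png')
E
```

```text
t: 29.12
tool_pos: [0.4665, -0.3458, 0.033]
orientation: [-0.194, -2.128, 2.126]
force: [-1.4, 0.8, 4.8]
opening: 0.0238
t: 30.12
tool_pos: [0.4664, -0.3456, 0.0326]
orientation: [-0.193, -2.128, 2.125]
force: [0.1, -0.8, -1.0]
opening: 0.0798
[ 0.4664 -0.3456  0.0326] [ 0.1478 -0.8498 -1.0119] [0.0057 0.0128 0.0131]
```

View pics/w13.png

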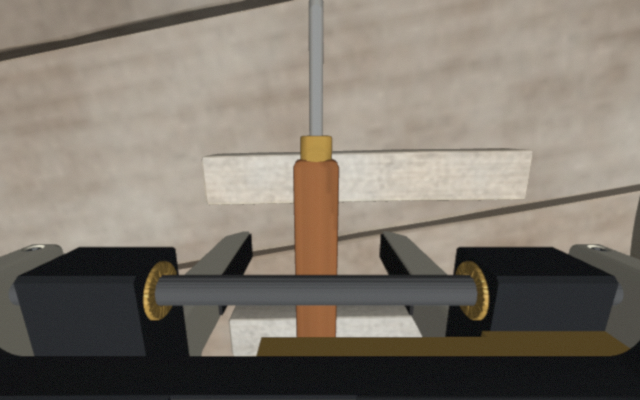

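The hook rests as it first lay, and the fingers are clear on both sides. I lift straight up and check everything.

```bash
python3 -m inch '[[[0,-10,0,0,0,0],[0,-25,0,0,0,0],[0,-40,0,0,0,0],[0,-45,0,0,0,0],[0,-35,0,0,0,0],[0,-12,0,0,0,0]]]'; python3 -m inch '[[[15,0,0,0,0,0],[35,0,20,0,0,0],[35,0,40,0,0,0],[20,0,50,0,0,0],[10,0,40,0,0,0],[0,0,20,0,0,0],[0,0,0,0,0,0],[0,0,0,0,0,0]]]'; python3 - <<'E'
from h import *
s=st();print(s['tool_pos'],s['force'])
c=snap('top','t14.png');cv2.imwrite('pics/t14z.png',cv2.resize(c['image'][90:285,215:475],None,fx=3,fy=3,interpolation=cv2.INTER_CUBIC))
c=snap('scene','s14.png');cv2.imwrite('pics/s14z.png',cv2.resize(c['image'][110:270,190:440],None,fx=3.2,fy=3.2,interpolation=cv2.INTER_CUBIC))
E
```

```text
t: 30.92
tool_pos: [0.4675, -0.3469, 0.2033]
orientation: [-0.198, -2.127, 2.131]
force: [-0.1, -0.2, -0.2]
opening: 0.0799
t: 31.92
tool_pos: [0.3227, -0.4913, 0.1985]
orientation: [-0.192, -2.13, 2.124]
force: [0.2, 0.9, 0.2]
opening: 0.0804
[ 0.3227 -0.4913  0.1985] [0.1659 0.9292 0.1789]
```

View pics/t14z.png

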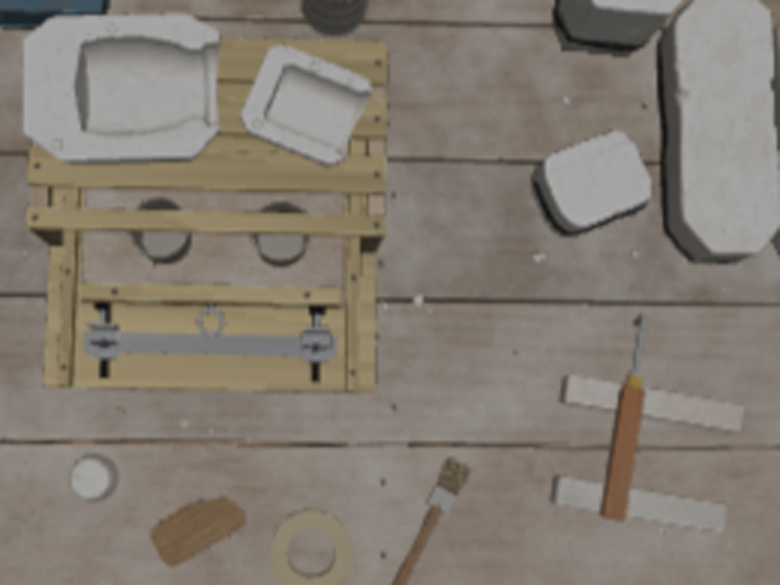

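View pics/s14z.png

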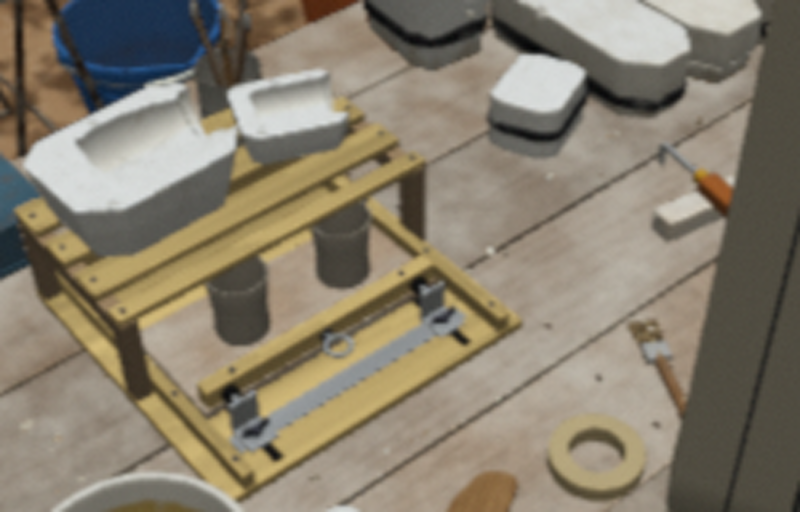

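The board rests out against both stops, both cups stand, and the hook lies across the battens. The moulds and bowl are unmoved. I hand the job in.

```bash
python3 -c "
from plant import robot
print(robot.close_job())"
```

```text
the job is handed in; nothing more can be done
None
```

The job is done and handed in at about 32 s of the 72 s allowed; the hand-in reports no verdict.

- **Dragging the board:** I hooked the ring, confirmed by the view and a steady drag of about 3 N. I drew the board straight out about 103 mm until it met the stops. I then pressed it to a measured pull of about 12–13 N; the highest single reading was 13.1 N.
- **Unhooking:** I eased off, and the force fell to zero. The ring stayed at x ≈ 0.584 m when I moved the hook forward to clear it. I lifted the hook out with no sign of contact.
- **Returning the hook:** I laid it back at its starting pose, with a gentle press of about 5 N on the battens before opening the fingers.

The last top and scene pictures, taken with the arm clear, show:
- the board against both stops;
- both cups upright;
- the hook across both battens;
- the moulds and bowl where they were.

No check failed. Readings were noisy by about 1 N, so the pull is known only to that. The top and scene views disagreed by a few millimetres on some rack points. I placed the hook using the close wrist-camera views instead.

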